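# Rake the hearth bricks level

### The arm

A 6-joint arm with a two-finger parallel gripper is mounted at the origin on the work surface. World frame = base frame: x ahead of the robot, y to its left, z up, the work surface at z = 0. Lengths are in mm, angles in rad, forces in N, time in s.
With the tool pointing down it reaches from about 275 to 975 mm from the base axis. Payload 8.4 kg.
Tool frame: the origin (TCP) lies at the very end of the fingers, on their centre line; the grasp point (between the pads) lies 19 mm behind it; z points along the fingers, y is the direction in which the jaws open and shut (so a half turn about z gives the same grasp; the last joint's range is limited). The gripper opens to 92 mm and grips with 3 to 60 N. Pads are 20 mm wide; open, the fingers measure 128 mm over their backs; the gripper's body (75 mm by 189 mm) begins 69 mm behind the grasp point.
Start: joints at [1.225, 0.353, 1.633, -0, 1.155, -0.002], TCP at [210.666, 588.428, 214.583] pointing down, gripper open.
Joint ranges: [-2.63, 2.63], [-0.92, 2.1], [0.06, 2.66], [-1.3, 4.44], [0, 2.69], [-3.02, 3.02]. Speed limits (rad/s): [2.22, 2.22, 2.79, 3.14, 3.14, 3.14].

### API

Orientations are given as a 3x3 rotation matrix whose columns are the frame's x, y, z axes.
In Python, from workcell import robot gives the robot as it stands.
- The arm moves only by the tool jog_arm, never from a script. Its argument "motion" is text: rows parted by semicolons, each of 6 numbers parted by spaces: the shift along the tool's x, y, z in m, then the turn, a rotation vector about the tool's x, y, z in rad. A call has 1 to 20 rows; each row shifts and turns the pose as measured when the row begins, along the tool's axes as they then stand; what a row does not reach is not made up. A row lasts 1/8 s, in which the tool goes at most 62.5 mm and 10.7 degrees, less where a joint would pass 70% of its speed; a pose out of reach is approached as far as the arm can. A call with a gripper value outside its range is refused whole. "hand" is the closure, from 0 (fully open) to 1 (shut), set as the call begins (left out, the last holds). The fingers move at their own pace and stop on an object; "newtons" is the grip in N (left out, the last holds). Time passes only in rows, so rows that do not move let the fingers close. It gives the time, the measured TCP pose, the force and the opening at its end, in the units of the state.
- robot.observe(): the state, without advancing time (a new reading comes with each control period).
- robot.camera(name): name is "scene" or "top"; returns the picture (400x640x3 uint8, blue, green, red); there is no depth.
- robot.get_calibration(name): a dict with "fx", "fy", "cx", "cy" (pixels), "dist_coeffs" ([k1, k2, p1, p2, k3] as OpenCV has them; the pictures are not rectified), "world_from_camera" (4x4, takes a point from camera to world coordinates). Camera axes: x right, y down, z forward; pixel columns grow to the right and rows downward; lengths in mm; the calibration is good to about 2 mm. A picture is of the moment at which its call begins. get_calibration takes no time and is no camera call.
- robot.finish_job(): hands the job in, once; it reports no verdict.
The state is a dict: "t": time; "q": joint angles; "dq": joint speeds; "joint_torque": joint torques, N m; "tcp_pos": TCP position; "orientation": TCP orientation; "force": force on the tool from outside, world axes, zero at the start; "wrist_torque": the same for the moment, N m; "gripper_width": opening from 0.0 (shut) to 1.0 (fully open).
Only numpy, scipy, OpenCV 4.12 (cv2) and the standard library are available. Lean on these libraries where they do the work, as an engineer would, in place of code of your own. Each camera call takes 0.05 s, during which the arm holds its last target.

### The job

Get the brazing hearth ready: take the toothed rake by its handle and rake the two firebrick chunks that sit on top of the heap down into the bare part of the pan, so that both lie on the pan's floor in one layer with the rest. Do it with the rake, not with the gripper, then stand the rake back on the bench beside the pan, level on its tines and foot, and let go.

Things in the scene. Friction and masses are not known exactly. Their poses are not given: they have to be found in the camera images.
- pan: Fixed dark steel pan, 230 (x) x 190 mm (y) outside. Floor top 6 mm, rim 30 mm above the bench; walls 5 mm. Origin: centre of underside. +x points to its end away from the robot (within 13 deg). Heap across the +x end: three loose chunks 46 x 46 x 34 mm high in a row (x = +84, y = -50, 0, +50 mm; tops 40 mm above bench), the two listed ones on top. Floor from x = -110 to +58 mm is bare.
- rake: Rake, 250 g, stands level left or right of the pan, tines away from the robot (within 17 deg); a one-blade scraper is opposite. Origin at bench level, +x to the tines. Wood handle 22 mm wide, 20 tall, axis at z = 70 mm, x = -84 to +40; grip across it at x = 0 (balance point within 10 mm). Seven 8 mm tines, row 134 wide at x = +76, 6 thick, down to z = 0; rear foot at x = -112, 30 wide, to z = 0.
- chunk_left: The left (+y side) of the two top chunks of the heap: loose buff firebrick chunk 40 x 40 x 34 mm high, about 45 g. Origin at its centre, z up at the start. It starts lying flat on two lower chunks, underside 40 mm and top 74 mm above the bench; it may end on any face.
- chunk_right: The right (-y side) of the two top chunks of the heap: loose buff firebrick chunk 40 x 40 x 34 mm high, about 45 g. Origin at its centre, z up at the start. It starts lying flat on two lower chunks, underside 40 mm and top 74 mm above the bench; it may end on any face.

How it is judged (in metres and radians):
On the way, in this order (a step that is already met when the one before it is completed fails the run):
1. the rake is lifted off the bench (height (world z) of rake above 0.03 m), for 0.2 s.
2. with the rake still in hand, both top chunks have come down to the pan's floor (z of chunk_left in the frame of pan between 0.01 and 0.034 m and x of chunk_left in the frame of pan between -0.11 and 0.11 m and y of chunk_left in the frame of pan between -0.09 and 0.09 m and z of chunk_right in the frame of pan between 0.01 and 0.034 m and x of chunk_right in the frame of pan between -0.11 and 0.11 m and y of chunk_right in the frame of pan between -0.09 and 0.09 m and height (world z) of rake above 0.015 m), for 0.2 s.
At the end, for the whole second after the job is handed in: Both chunks at rest inside the pan on its floor (centres 10 to 34 mm above the pan's underside); the rake stands at rest, released, on the bench, upright within 10 degrees, origin within 10 mm of bench height and over 150 mm from the pan's centre (z of chunk_left in the frame of pan between 0.01 and 0.034 m and x of chunk_left in the frame of pan between -0.11 and 0.11 m and y of chunk_left in the frame of pan between -0.09 and 0.09 m and z of chunk_right in the frame of pan between 0.01 and 0.034 m and x of chunk_right in the frame of pan between -0.11 and 0.11 m and y of chunk_right in the frame of pan between -0.09 and 0.09 m and linear speed of each of chunk_left, chunk_right, rake below 0.02 m/s and height (world z) of rake below 0.01 m and angle between rake's own z axis and vertical below 0.17 rad and horizontal distance between rake and pan above 0.15 m); the robot touches nothing.
It fails at once if the gripper or arm touches one of the two chunks (contact force between any of the fingers, the arm and chunk_left above 0.5 N or contact force between any of the fingers, the arm and chunk_right above 0.5 N).
It also fails if it takes over 46 s, if anything falls off the work surface, if the arm or the gripper's body presses on something with over 40 N, if the wrist force passes 120 N, or if a joint passes its speed limit or range.

## Working session

There is one attempt and no reset: what is moved stays moved. The work goes in short steps, Python scripts to look and compute and a tool call to move; the robot and the scene stay as the last step left them, time stands still between calls to the robot, and variables do not carry over. Pictures are saved under pics/ and viewed, and the job is handed in when it is done.

Besides the shell and the picture viewer there is one more tool, called as name(argument=value, ...), one argument or row to a line, values as JSON. jog_arm: Moves the arm, as the interface text tells. Its arguments: {"type":"object","properties":{"motion":{"type":"string"},"hand":{"type":"number"},"newtons":{"type":"number"}},"required":["motion"]}

```bash
mkdir -p pics; ls; python3 - <<'E'
from workcell import robot
import cv2
s=robot.observe(); print({k:s[k] for k in ('t','tcp_pos','orientation','gripper_width','force')})
for n in('scene','top'):
    cv2.imwrite(f'pics/{n}0.png',robot.camera(n)); print(robot.get_calibration(n))
E
```

```text
pics
{'t': 0.0, 'tcp_pos': array([210.5268982 , 587.98079857, 213.90324705]), 'orientation': array([[-9.41458045e-01,  3.37129857e-01, -4.57833479e-04],
       [ 3.37130168e-01,  9.41457237e-01, -1.23326448e-03],
       [ 1.52603644e-05, -1.31541624e-03, -9.99999135e-01]]), 'gripper_width': 1.0040057637789703, 'force': array([0.49780214, 0.41935713, 0.46696878])}
{'fx': 511.0273780944495, 'fy': 511.0273780944495, 'cx': 322.29213866857975, 'cy': 194.73302948469143, 'dist_coeffs': array([-0.11458409,  0.        ,  0.        ,  0.        ,  0.        ]), 'world_from_camera': array([[ 3.25219422e-01,  7.21624630e-01, -6.11138463e-01,
         1.34685513e+03],
       [ 9.45438167e-01, -2.34820215e-01,  2.25845388e-01,
        -2.86530880e+02],
       [ 1.94679288e-02, -6.51242935e-01, -7.58619562e-01,
         1.02371746e+03],
       [ 0.00000000e+00,  0.00000000e+00,  0.00000000e+00,
         1.00000000e+00]])}
{'fx': 398.56083043700505, 'fy': 398.56083043700505, 'cx': 319.5437915760887, 'cy': 200.00007486744198, 'dist_coeffs': array([0.03240238, 0.        , 0.        , 0.        , 0.        ]), 'world_from_camera': array([[ 8.60532787e-02, -9.70983978e-01,  2.23125407e-01,
         4.19672697e+02],
       [-9.96289094e-01, -8.34861604e-02,  2.09309144e-02,
        -1.74071867e+01],
       [-1.69569902e-03, -2.24098583e-01, -9.74565005e-01,
         8.45255936e+02],
       [ 0.00000000e+00,  0.00000000e+00,  0.00000000e+00,
         1.00000000e+00]])}
```

View pics/scene0.png

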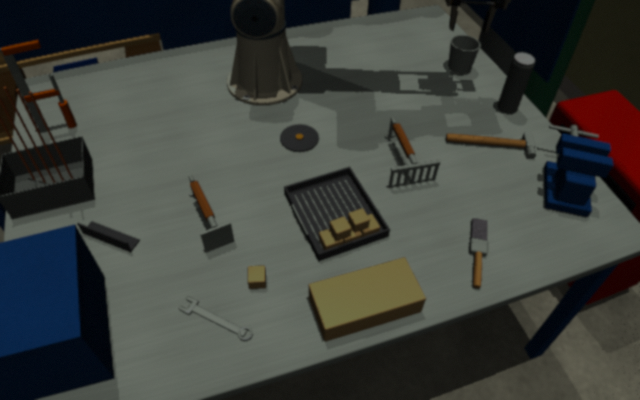

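View pics/top0.png

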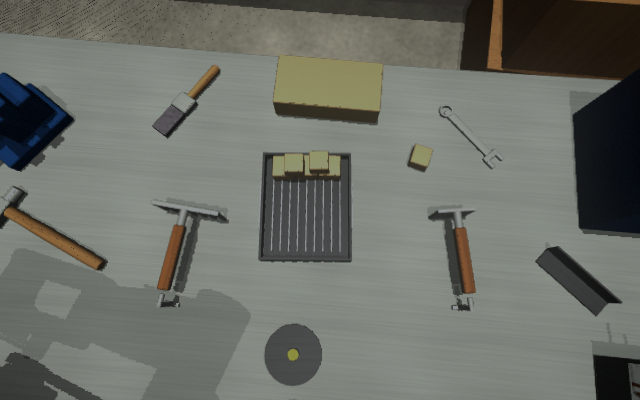

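The top view shows the rake left of the pan (handle about (160–185, 225–290), tine row about (152–228, 200–220)) and the scraper on the right. The pan corners are near (263,153), (351,153), (351,261) and (260,262). I'll enlarge both areas to measure them.

```bash
python3 - <<'E'
import cv2
im=cv2.imread('pics/top0.png')
a=im[180:320,130:260]; b=im[140:275,245:365]
import numpy as np
def up(a,k,x0,y0):
    o=cv2.convertScaleAbs(cv2.resize(a,None,fx=k,fy=k,interpolation=cv2.INTER_CUBIC),alpha=1.6)
    for x in range(0,a.shape[1],20): cv2.putText(o,str(x0+x),(x*k,8),0,.3,(0,255,255)); cv2.line(o,(x*k,8),(x*k,14),(0,255,255))
    for y in range(0,a.shape[0],20): cv2.putText(o,str(y0+y),(0,y*k+4),0,.3,(0,255,255)); cv2.line(o,(22,y*k),(28,y*k),(0,255,255))
    return o
cv2.imwrite('pics/a.png',up(a,4,130,180)); cv2.imwrite('pics/b.png',up(b,4,245,140))
E
```

```text
(no output)
```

View pics/a.png

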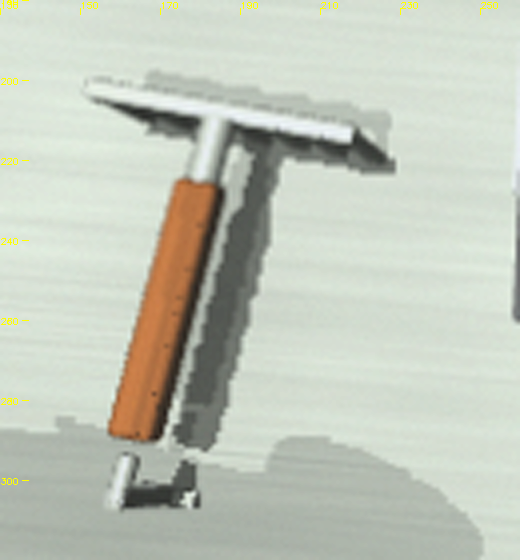

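View pics/b.png

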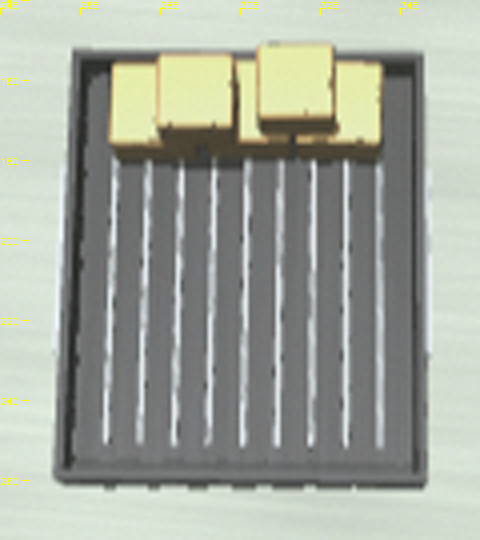

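```bash
cat > h.py <<'E'
import numpy as np, cv2
from workcell import robot
def p2w(name,pts,z):
    c=robot.get_calibration(name); K=np.array([[c['fx'],0,c['cx']],[0,c['fy'],c['cy']],[0,0,1]])
    T=np.array(c['world_from_camera'])
    u=cv2.undistortPoints(np.array(pts,float).reshape(-1,1,2),K,c['dist_coeffs']).reshape(-1,2)
    d=np.c_[u,np.ones(len(u))]@T[:3,:3].T; o=T[:3,3]
    return o+d*((z-o[2])/d[:,2])[:,None]
def w2p(name,P):
    c=robot.get_calibration(name); K=np.array([[c['fx'],0,c['cx']],[0,c['fy'],c['cy']],[0,0,1]])
    T=np.linalg.inv(c['world_from_camera'])
    return cv2.projectPoints(np.array(P,float),cv2.Rodrigues(T[:3,:3])[0],T[:3,3],K,c['dist_coeffs'])[0].reshape(-1,2)
E
python3 - <<'E'
from h import *
np.set_printoptions(precision=1,suppress=True)
Z=lambda L,x0,y0:[(x0+x/4,y0+y/4) for x,y in L]
print('handle top FL,FR,RL,RR',p2w('top',Z([(175,181),(214,185),(110,432),(155,438)],130,180),80))
print('tine row top ends',p2w('top',Z([(88,85),(352,134)],130,180),70))
print('tine bot right',p2w('top',Z([(392,170)],130,180),0))
print('pan',p2w('top',Z([(75,50),(423,50),(427,480),(55,478)],245,140),30))
print('chunks L',p2w('top',Z([(160,55),(234,55),(234,128),(157,127)],245,140),74))
print('chunks R',p2w('top',Z([(259,44),(333,43),(334,119),(258,116)],245,140),74))
print('low',p2w('top',Z([(111,63),(380,62),(382,143),(112,143)],245,140),40))
E
```

```text
handle top FL,FR,RL,RR [[520.8 275.7  80. ]
 [520.4 256.8  80. ]
 [401.3 285.5  80. ]
 [400.3 264.3  80. ]]
tine row top ends [[566.1 330.3  70. ]
 [552.7 196.9  70. ]]
tine bot right [[547.  192.1   0. ]]
pan [[700.7 129.   30. ]
 [716.8 -57.9  30. ]
 [487.6 -75.7  30. ]
 [472.5 112.2  30. ]]
chunks L [[686.6  77.7  74. ]
 [689.9  40.1  74. ]
 [651.2  36.4  74. ]
 [648.4  75.2  74. ]]
chunks R [[696.8  27.9  74. ]
 [700.6  -9.7  74. ]
 [660.3 -13.5  74. ]
 [658.6  24.9  74. ]]
low [[691.7 107.3  40. ]
 [704.5 -35.1  40. ]
 [659.9 -39.5  40. ]
 [647.8 101.9  40. ]]
```

jog_arm(
  motion="0 0 0 0 0 -0.127; 0 0 0 0 0 -0.127; -0.037 -0.036 0.005 0 0 0; -0.037 -0.036 0.005 0 0 0; -0.037 -0.036 0.005 0 0 0; -0.037 -0.036 0.005 0 0 0; -0.037 -0.036 0.005 0 0 0; -0.037 -0.036 0.005 0 0 0; -0.037 -0.036 0.005 0 0 0; -0.037 -0.036 0.005 0 0 0; 0 0 0 0 0 0",
  hand=0,
)

```text
t: 1.48
tcp_pos: [488.7, 266.7, 169.9]
orientation: [[-0.997, 0.078, -0.003], [0.078, 0.997, -0.004], [0.002, -0.004, -1.0]]
force: [-0.6, 0.1, 0.2]
gripper_width: 1.002
```

```bash
cat > overlay.py <<'E'
from h import *
import sys
def T(x,y,z,yaw,P):
    a=np.radians(yaw); R=np.array([[np.cos(a),-np.sin(a),0],[np.sin(a),np.cos(a),0],[0,0,1]])
    return np.array(P,float)@R.T+[x,y,z]
rake_segs=[[(40,s*11,80),(-84,s*11,80)] for s in(1,-1)]+[[(e,-11,80),(e,11,80)] for e in(40,-84)]+[[(e,67*1,0),(e,-67,0)] for e in(73,79)]+[[(-112,-15,0),(-112,15,0)]]
pan_segs=[[(a*115,b*95,30),(c*115,d*95,30)] for a,b,c,d in((1,1,1,-1),(1,-1,-1,-1),(-1,-1,-1,1),(-1,1,1,1))]
def draw(name,im,items,k=1):
    for (pose,segs) in items:
        for s in segs:
            p=w2p(name,T(*pose,s)); cv2.line(im,*[tuple(int(round(v*16*k)) for v in q) for q in p],(0,255,0),1,cv2.LINE_AA,4)
    return im
E
python3 - <<'E'
from overlay import *
for n,(x,y,w,h) in dict(top=(130,140,240,180),scene=(270,100,180,160)).items():
    im=cv2.convertScaleAbs(cv2.imread(f'pics/{n}0.png'),alpha=1.5); k=3
    im=cv2.resize(im,None,fx=k,fy=k,interpolation=cv2.INTER_CUBIC)
    draw(n,im,[((483,269,0,-5.2),rake_segs),((594.4,27,0,4.5),pan_segs)],k)
    cv2.imwrite(f'pics/ov_{n}.png',im[y*k:(y+h)*k,x*k:(x+w)*k])
s=robot.observe(); print(s['t'],s['tcp_pos'],s['orientation'])
E
```

```text
1.475 [488.68113337 266.71495363 169.88130837] [[-0.9969172   0.07840938 -0.00283866]
 [ 0.07842112  0.99691109 -0.00429028]
 [ 0.0024935  -0.00449966 -0.99998677]]
```

View pics/ov_top.png

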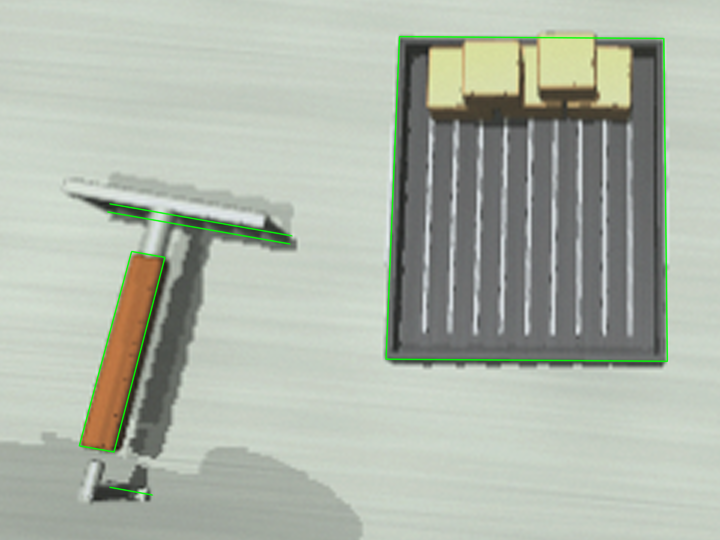

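View pics/ov_scene.png

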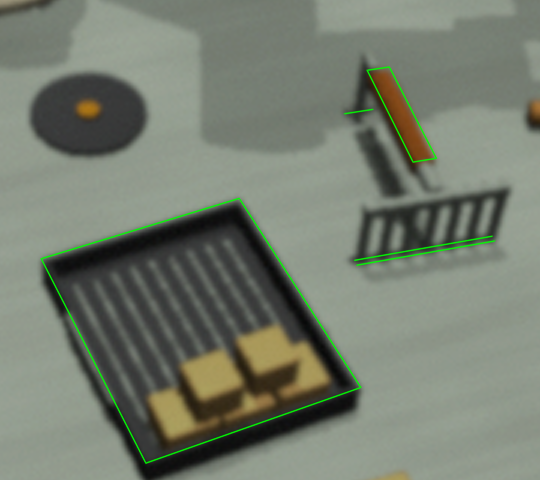

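The overlay of the rake at (483, 269, yaw −5.2°) and the pan at (594.4, 27, yaw 4.5°) matches both pictures to within a pixel or so. Next I lower to the handle and grip it.

jog_arm(
  motion="0.006 0.002 0.02 0 0 0.012; 0 0 0.035 0 0 0; 0 0 0.035 0 0 0; 0 0 0.022 0 0 0; 0 0 0.007 0 0 0;0 0 0 0 0 0",
  hand=0,
)

```text
t: 2.22
tcp_pos: [479.6, 272.5, 48.2]
orientation: [[-0.996, 0.091, -0.004], [0.091, 0.996, -0.003], [0.003, -0.003, -1.0]]
force: [0.0, 0.0, 0.1]
gripper_width: 0.997
```

jog_arm(
  motion="-0.004 -0.003 -0.003 0 0 0; 0 0 0 0 0 0",
)

```text
t: 2.48
tcp_pos: [484.5, 269.8, 53.2]
orientation: [[-0.996, 0.09, -0.001], [0.09, 0.996, -0.002], [0.001, -0.002, -1.0]]
force: [0.1, 0.0, -1.0]
gripper_width: 1.0
```

jog_arm(
  motion="0 0 0 0 0 0; 0 0 0 0 0 0; 0 0 0 0 0 0; 0 0 0 0 0 0",
  hand=1,
  newtons=50,
)

```text
t: 2.98
tcp_pos: [485.2, 270.0, 54.4]
orientation: [[-0.996, 0.091, 0.0], [0.091, 0.996, -0.0], [-0.0, -0.0, -1.0]]
force: [-0.2, -0.3, -1.3]
gripper_width: 0.587
```

jog_arm(
  motion="0 0 0.003 0 0 0; 0 0 0 0 0 0; 0 0 0 0 0 0; 0 0 0 0 0 0; 0 0 0 0 0 0; 0 0 0 0 0 0",
)

```text
t: 3.72
tcp_pos: [485.1, 270.0, 50.9]
orientation: [[-0.996, 0.091, -0.0], [0.091, 0.996, -0.001], [0.0, -0.001, -1.0]]
force: [0.3, -0.1, 0.0]
gripper_width: 0.234
```

jog_arm(
  motion="0 0 -0.01 0 0 0; 0 0 -0.03 0 0 0; 0 0 -0.035 0 0 0; 0 0 -0.03 0 0 0; 0 0 0 0 0 0; 0 0 0 0 0 0",
)

```text
t: 4.47
tcp_pos: [483.4, 269.0, 159.0]
orientation: [[-0.996, 0.091, -0.003], [0.091, 0.996, -0.002], [0.003, -0.003, -1.0]]
force: [-1.4, -0.5, -2.8]
gripper_width: 0.237
```

```bash
python3 - <<'E'
from overlay import *
s=robot.observe(); p=s['tcp_pos']; R=s['orientation']; print(s['t'],p,s['force'],s['wrist_torque'],s['gripper_width'])
yaw=np.degrees(np.arctan2(R[1,1],R[0,1]))-90; print(yaw)
pose=(p[0]-1.5,p[1]-.5,p[2]-51,yaw)
out=[]
for n,(x,y,w,h) in dict(top=(120,140,130,190),scene=(340,70,130,190)).items():
    raw=robot.camera(n); cv2.imwrite(f'pics/l_{n}.png',raw)
    im=cv2.convertScaleAbs(raw,alpha=1.6); k=3
    im=cv2.resize(im,None,fx=k,fy=k,interpolation=cv2.INTER_CUBIC)
    draw(n,im,[(pose,rake_segs)],k); out.append(im[y*k:(y+h)*k,x*k:(x+w)*k])
cv2.imwrite('pics/lift.png',np.hstack(out))
E
```

```text
4.475 [483.42445815 269.03701288 159.03623124] [-1.37575306 -0.49871787 -2.82096188] [0.02210733 0.04306481 0.04084037] 0.23695524347415928
-5.214543955249042
```

View pics/lift.png

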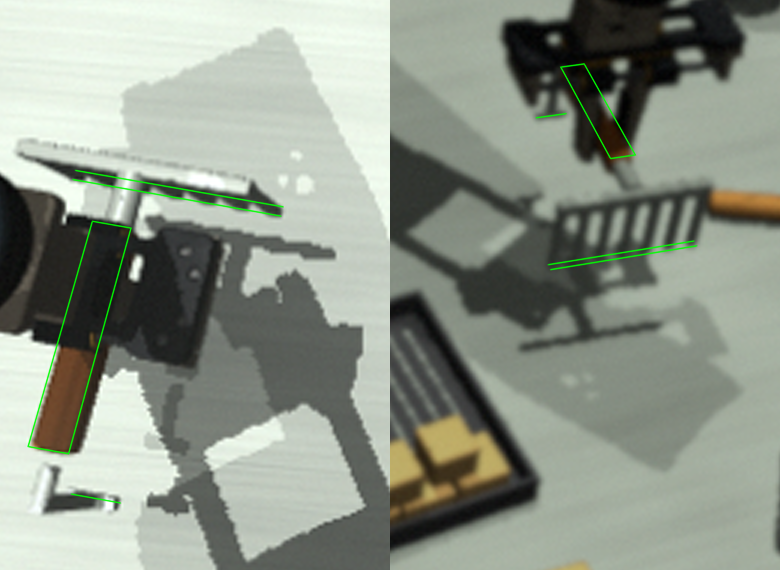

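The rake hangs level in the grip, with its outline on the prediction to within 2 mm. I'll carry it over to behind the top chunks and turn it to the pan's yaw.

jog_arm(
  motion="0 0 0 0 0 -0.085; 0 0 0 0 0 -0.085; -0.011 -0.02 0 0 0 0; -0.022 -0.042 0 0 0 0; -0.022 -0.042 0 0 0 0; -0.022 -0.042 0 0 0 0; -0.022 -0.042 0 0 0 0; -0.022 -0.042 0 0 0 0; -0.011 -0.02 0 0 0 0; 0 0 0 0 0 0; 0 0 0 0 0 0",
)

```text
t: 5.95
tcp_pos: [633.0, 23.8, 143.1]
orientation: [[-0.996, -0.087, -0.025], [-0.087, 0.996, -0.007], [0.026, -0.005, -1.0]]
force: [0.2, -0.0, -1.8]
gripper_width: 0.235
```

jog_arm(
  motion="-0.004 0.006 0 0 -0.026 0.008; 0 0 0 0 0 0; 0 0 0 0 0 0",
)

```text
t: 6.32
tcp_pos: [635.2, 33.6, 142.9]
orientation: [[-0.997, -0.081, 0.002], [-0.081, 0.997, -0.004], [-0.001, -0.004, -1.0]]
force: [0.9, 0.1, -3.2]
gripper_width: 0.234
```

```bash
cat > look.py <<'E'
from overlay import *
import sys
tag=sys.argv[1]
s=robot.observe(); p=s['tcp_pos']; R=s['orientation']; print(s['t'],p,'x',R[:,0],'F',s['force'],s['gripper_width'])
yaw=np.degrees(np.arctan2(R[1,1],R[0,1]))-90
o=p+R@[1.5,0,0]; pose=(o[0],o[1],p[2]-51,yaw)
a=np.radians(4.5); d=np.array(pose[:2])-[594.4,27]
print('rake',np.round(pose,1),'pan-frame',d[0]*np.cos(a)+d[1]*np.sin(a),-d[0]*np.sin(a)+d[1]*np.cos(a))
out=[]
for n,(x,y,w,h) in dict(top=(240,120,130,170),scene=(265,140,135,170)).items():
    raw=robot.camera(n); cv2.imwrite(f'pics/{tag}_{n}.png',raw)
    im=cv2.convertScaleAbs(raw,alpha=1.7); k=3
    im=cv2.resize(im,None,fx=k,fy=k,interpolation=cv2.INTER_CUBIC)
    if len(sys.argv)>2: draw(n,im,[(pose,rake_segs)],k)
    out.append(im[y*k:(y+h)*k,x*k:(x+w)*k])
cv2.imwrite(f'pics/{tag}.png',np.hstack(out))
E
python3 look.py v1 o
```

```text
6.325 [635.16387645  33.62487972 142.92735097] x [-0.99667335 -0.08148834 -0.00137009] F [ 0.8795763   0.06639812 -3.20508439] 0.23390766168455682
rake [633.7  33.5  91.9   4.7] pan-frame 39.658005432639214 3.401601976485184
```

View pics/v1.png

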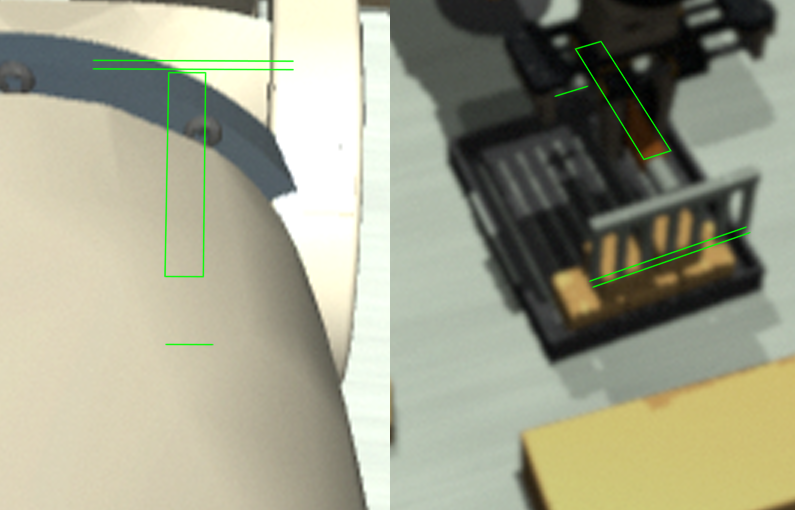

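jog_arm(
  motion="0 -0.002 0.012 0 0 0; 0 0 0.015 0 0 0; 0 0 0.015 0 0 0; 0 0 0 0 0 0",
)

```text
t: 6.92
tcp_pos: [634.9, 30.7, 96.9]
orientation: [[-0.997, -0.081, 0.0], [-0.081, 0.997, -0.004], [0.0, -0.004, -1.0]]
force: [-0.2, 0.5, -2.8]
gripper_width: 0.233
```

```bash
python3 look.py v2 o
```

```text
6.925 [634.86151348  30.68963673  96.90999542] x [-9.96738279e-01 -8.07013763e-02  3.00746976e-04] F [-0.21693385  0.53232005 -2.80053484] 0.23261896530151605
rake [633.4  30.6  45.9   4.6] pan-frame 39.12627355994489 0.5003149307877637
```

View pics/v2.png

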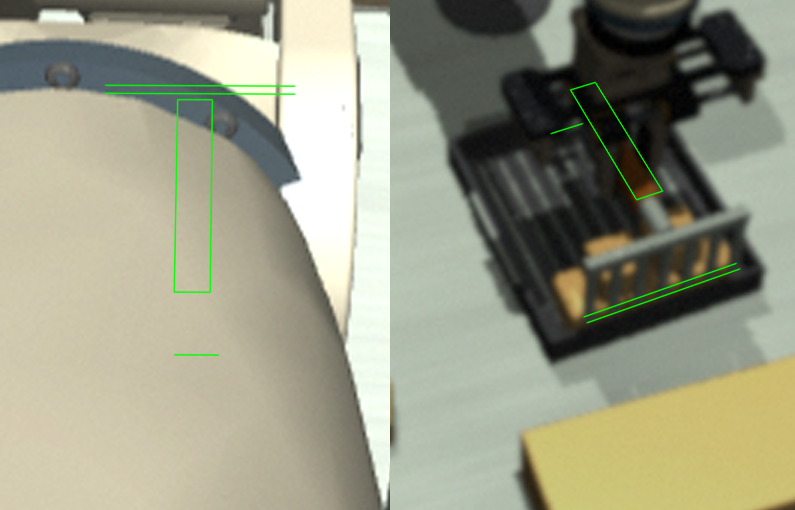

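jog_arm(
  motion="0.008 0 0 0 0 0; 0.008 0 0 0 0 0; 0.008 0 0 0 0 0; 0.008 0 0 0 0 0; 0.008 0 0 0 0 0",
)

```text
t: 7.65
tcp_pos: [594.8, 27.4, 100.2]
orientation: [[-0.997, -0.081, 0.006], [-0.081, 0.997, -0.004], [-0.006, -0.004, -1.0]]
force: [0.6, 0.2, -2.2]
gripper_width: 0.233
```

```bash
python3 look.py v3
```

```text
7.65 [594.80391593  27.43960744 100.18057007] x [-0.99671517 -0.08078764 -0.0056777 ] F [ 0.6348134   0.23420315 -2.2206095 ] 0.23264824156760816
rake [593.3  27.3  49.2   4.6] pan-frame -1.0628097291528713 0.40305556120373326
```

View pics/v3.png

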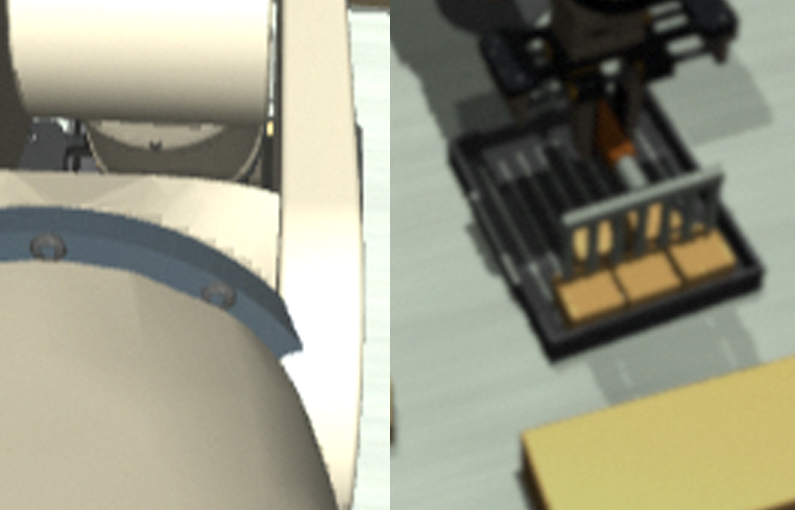

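jog_arm(
  motion="0.008 0 0.003 0 0.006 0; 0.008 0 0.001 0 0 0; 0.008 0 0 0 0 0; 0.008 0 0 0 0 0; 0 0 0 0 0 0",
)

```text
t: 8.38
tcp_pos: [559.8, 24.6, 95.5]
orientation: [[-0.997, -0.081, -0.002], [-0.081, 0.997, -0.004], [0.003, -0.004, -1.0]]
force: [0.4, -0.3, -3.0]
gripper_width: 0.238
```

```bash
python3 look.py v4
```

```text
8.375 [559.76842634  24.61208538  95.4833605 ] x [-0.99673318 -0.0807249   0.00254279] F [ 0.42399196 -0.32217376 -3.00386752] 0.2377857586201895
rake [558.3  24.5  44.5   4.6] pan-frame -36.2121609714669 0.33319857439964107
```

View pics/v4.png

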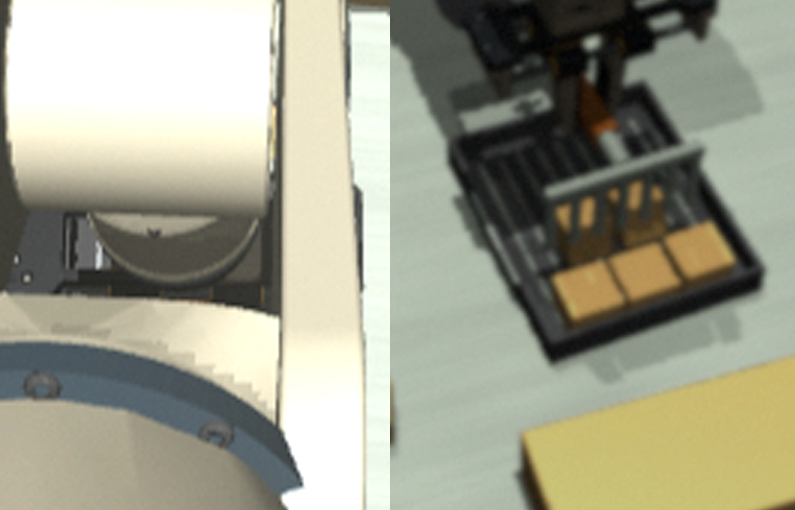

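jog_arm(
  motion="-0.003 0 -0.02 0 0 0; 0 0 -0.025 0 0 0; 0 0 -0.025 0 0 0; 0 0 0 0 0 0; 0 0 0 0 0 0",
)

```text
t: 9.1
tcp_pos: [564.0, 25.3, 166.1]
orientation: [[-0.997, -0.081, -0.003], [-0.081, 0.997, -0.004], [0.003, -0.004, -1.0]]
force: [-0.1, -0.1, -2.5]
gripper_width: 0.235
```

```bash
python3 look.py v5
```

```text
9.1 [563.96509909  25.27392645 166.08663773] x [-0.99672562 -0.08079142  0.00328481] F [-0.13380049 -0.06887415 -2.53249474] 0.23481532099726735
rake [562.5  25.2 115.1   4.6] pan-frame -31.97649423964481 0.6636319077755588
```

View pics/v5.png

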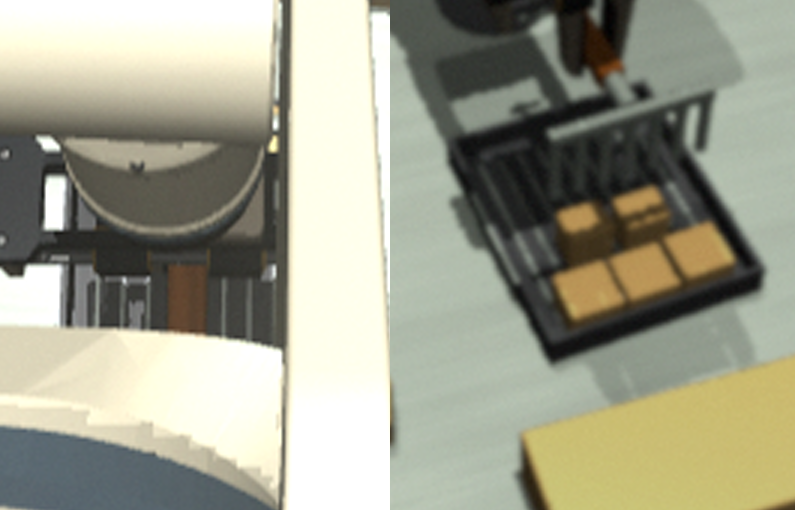

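jog_arm(
  motion="0.005 0.018 0 0 0 0; 0.0085 0.036 0 0 0 0; 0.0085 0.036 0 0 0 0; 0.0085 0.036 0 0 0 0; 0.0085 0.036 0 0 0 0; 0.0085 0.036 0 0 0 0; 0.0085 0.036 0 0 0 0; 0.005 0.016 0 0 0 0; 0 0 0 0 0 0.085; 0 0 0 0 0 0.085; 0 0 0 0 0 0",
)

```text
t: 10.58
tcp_pos: [471.6, 281.5, 158.0]
orientation: [[-0.996, 0.092, -0.015], [0.092, 0.996, -0.007], [0.014, -0.009, -1.0]]
force: [0.5, -0.5, -2.9]
gripper_width: 0.235
```

```bash
python3 look.py v6
```

```text
10.575 [471.61403999 281.50911001 157.97704364] x [-0.99566848  0.09187144  0.01427987] F [ 0.52316811 -0.51548317 -2.8629277 ] 0.23497240085312382
rake [470.1 281.6 107.   -5.3] pan-frame -103.91698376833352 263.6127799681788
```

View pics/v6.png

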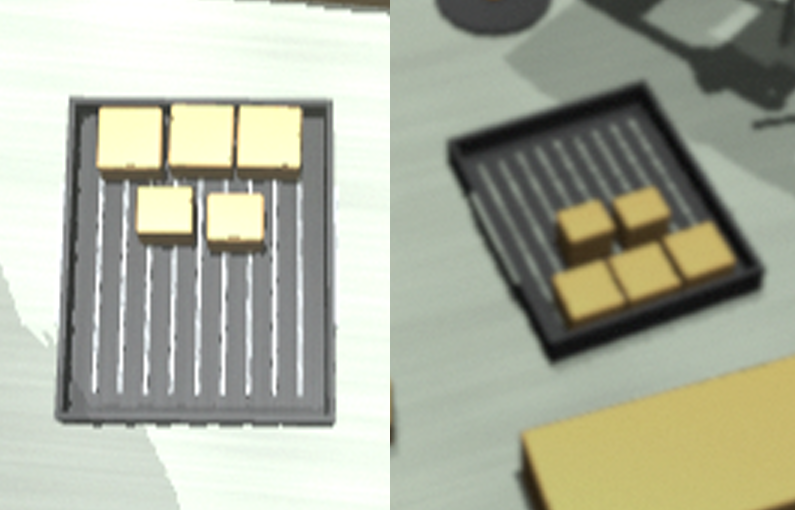

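Both chunks now lie flat on the pan floor in front of the row (top view about (165,213) and (235,217) in this crop, side by side, with none on top). Now I set the rake down.

jog_arm(
  motion="-0.013 -0.010 0 -0.009 -0.014 0; 0 0 0.02 0 0 0; 0 0 0.03 0 0 0; 0 0 0.03 0 0 0; 0 0 0.012 0 0 0; 0 0 0 0 0 0; 0 0 0 0 0 0",
)

```text
t: 11.55
tcp_pos: [490.0, 266.4, 65.7]
orientation: [[-0.996, 0.087, 0.008], [0.087, 0.996, 0.003], [-0.008, 0.004, -1.0]]
force: [0.2, 0.0, -1.4]
gripper_width: 0.236
```

jog_arm(
  motion="0 0 0.004 0.004 0.007 0; 0 0 0.003 0 0 0; 0 0 0.002 0 0 0; 0 0 0 0 0 0",
)

```text
t: 12.05
tcp_pos: [491.4, 267.3, 58.3]
orientation: [[-0.996, 0.087, 0.003], [0.087, 0.996, 0.001], [-0.003, 0.001, -1.0]]
force: [-0.4, -0.3, -3.0]
gripper_width: 0.236
```

jog_arm(
  motion="0 0 0.003 0 0.003 0; 0 0 0.002 0 0 0; 0 0 0.001 0 0 0; 0 0 0 0 0 0",
)

```text
t: 12.55
tcp_pos: [491.3, 267.3, 51.8]
orientation: [[-0.996, 0.086, 0.0], [0.086, 0.996, 0.001], [-0.0, 0.001, -1.0]]
force: [0.4, 0.2, -2.6]
gripper_width: 0.237
```

jog_arm(
  motion="0 0 0.001 0 0 0; 0 0 0.001 0 0 0; 0 0 0 0 0 0",
)

```text
t: 12.92
tcp_pos: [491.6, 267.5, 51.2]
orientation: [[-0.996, 0.086, 0.001], [0.086, 0.996, 0.002], [-0.001, 0.002, -1.0]]
force: [-0.3, -1.0, -1.9]
gripper_width: 0.235
```

jog_arm(
  motion="0 0 0.001 0 0 0; 0 0 0.001 0 0 0; 0 0 0 0 0 0",
)

```text
t: 13.3
tcp_pos: [491.7, 267.7, 51.1]
orientation: [[-0.996, 0.086, 0.001], [0.086, 0.996, 0.002], [-0.001, 0.002, -1.0]]
force: [-0.2, -0.3, -2.6]
gripper_width: 0.236
```

```bash
sed -i 's/top=(240,120,130,170),scene=(265,140,135,170)/top=(120,140,130,190),scene=(340,70,130,190)/' look.py; python3 look.py v7 o
```

```text
13.3 [491.71538064 267.73247529  51.05346156] x [-9.96275044e-01  8.62279995e-02 -8.76599974e-04] F [-0.22570698 -0.34161856 -2.64165853] 0.23647138268230466
rake [ 4.902e+02  2.679e+02  1.000e-01 -4.900e+00] pan-frame -84.9600823549623 248.2931133262191
```

View pics/v7.png

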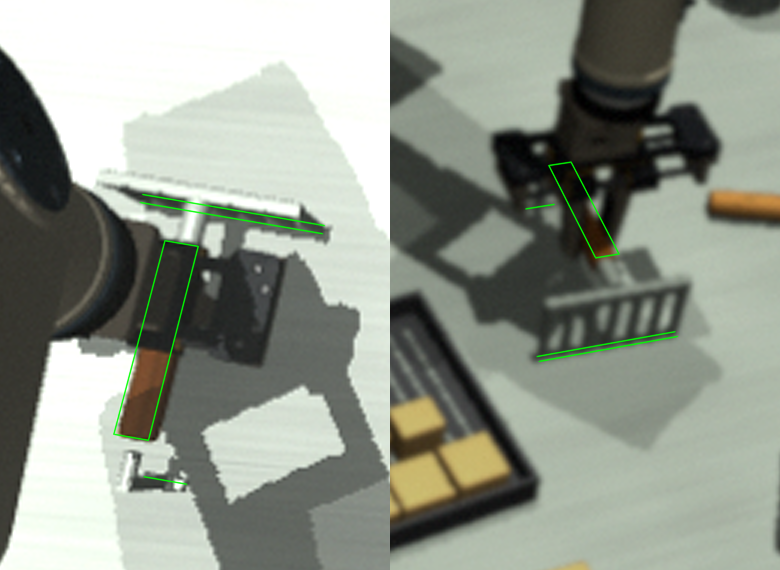

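jog_arm(
  motion="0 0 0.002 0 0 0; 0 0 0.003 0 0 0",
)

```text
t: 13.65
tcp_pos: [492.0, 268.1, 50.7]
orientation: [[-0.996, 0.086, 0.001], [0.086, 0.996, 0.002], [-0.001, 0.002, -1.0]]
force: [-16.0, -7.6, 52.7]
gripper_width: 0.236
```

The rake is in firm contact with the bench. I'll ease off and release.

jog_arm(
  motion="0 0 -0.0005 0 0 0; 0 0 0 0 0 0",
)

```text
t: 13.9
tcp_pos: [492.4, 268.3, 51.9]
orientation: [[-0.996, 0.086, 0.002], [0.086, 0.996, 0.003], [-0.002, 0.003, -1.0]]
force: [-0.2, 0.2, -2.5]
gripper_width: 0.237
```

jog_arm(
  motion="0 0 0 0 0 0; 0 0 0 0 0 0; 0 0 0 0 0 0; 0 0 0 0 0 0; 0 0 0 0 0 0; 0 0 0 0 0 0; 0 0 0 0 0 0; 0 0 0 0 0 0",
  hand=0,
)

```text
t: 14.9
tcp_pos: [492.5, 268.3, 51.0]
orientation: [[-0.996, 0.086, 0.002], [0.086, 0.996, 0.002], [-0.002, 0.003, -1.0]]
force: [-0.4, 0.3, 0.2]
gripper_width: 1.001
```

Released. I'll rise straight up and move clear, then check.

jog_arm(
  motion="0 0 -0.02 0 0 0; 0 0 -0.04 0 0 0; 0 0 -0.04 0 0 0; 0 0 -0.04 0 0 0; 0 0 -0.03 0 0 0; 0.03 0.04 0 0 0 0; 0.03 0.04 0 0 0 0; 0.03 0.04 0 0 0 0; 0.03 0.04 0 0 0 0; 0 0 0 0 0 0; 0 0 0 0 0 0",
)

```text
t: 16.27
tcp_pos: [384.1, 441.8, 227.7]
orientation: [[-0.996, 0.088, 0.003], [0.088, 0.996, 0.004], [-0.003, 0.004, -1.0]]
force: [0.0, -0.3, 0.2]
gripper_width: 1.001
```

```bash
python3 - <<'E'
from overlay import *
s=robot.observe(); print(s['t'],s['tcp_pos'],np.abs(s['dq']).max(),s['force'])
out=[]
for n,(x,y,w,h) in dict(top=(120,130,240,190),scene=(270,80,180,190)).items():
    raw=robot.camera(n); cv2.imwrite(f'pics/end_{n}.png',raw); k=2
    im=cv2.resize(cv2.convertScaleAbs(raw,alpha=1.7),None,fx=k,fy=k,interpolation=cv2.INTER_CUBIC)
    draw(n,im,[((490.7,268.3,0,-4.9),rake_segs)],k); out.append(im[y*k:(y+h)*k,x*k:(x+w)*k])
o=np.hstack(out); cv2.imwrite('pics/end.png',cv2.resize(o,None,fx=800/o.shape[1],fy=800/o.shape[1]))
E
```

```text
16.275 [384.09204383 441.80638665 227.68510374] 0.017041960803299897 [ 0.04156175 -0.30717011  0.24691067]
```

View pics/end.png

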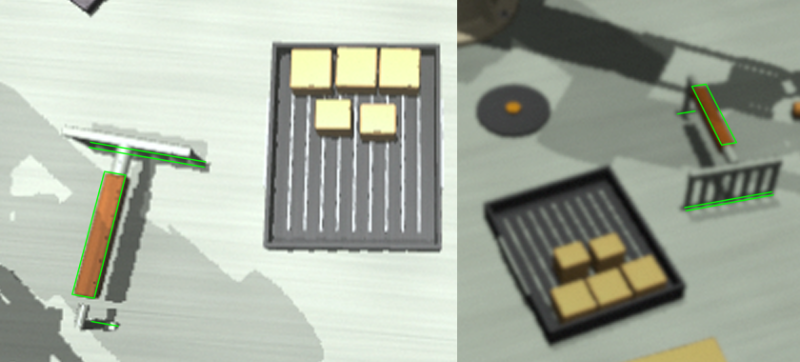

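The end views show the rake standing level where predicted (overlay matches in both cameras) and both chunks flat on the pan floor. The arm is clear and still, so I'm handing in.

```bash
python3 -c "
from workcell import robot
print(robot.finish_job())"
```

```text
the job is handed in; nothing more can be done
None
```

I raked both top chunks off the heap in one pull with the toothed rake. They now lie side by side on the pan's bare floor, in front of the three lower chunks. The rake is back on the bench to the left of the pan and released, and I handed the job in at about 16 s of the 46 s allowed.

- **Chunks:** both cameras show them flat on the floor, with nothing left on top of the heap. I judged this by eye and did not work out their height in millimetres.
- **Rake:** it stands level at about (491, 268) mm, yaw about −5°. Its outline matched the predicted one in both cameras, and it is about 260 mm from the pan's centre.
- **Robot:** after release the gripper was fully open, and the arm was clear and nearly still, with no meaningful force on the tool.
- **Out of the ordinary:** pressing the rake down before release briefly gave about 53 N at the wrist, under the 120 N limit. I eased off before opening the gripper. None of the checks failed.

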